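Stir clay beads through a grading bowl under the desk lamp

TASK

Take the wooden stirring stick from its sloping rest and with it gently stir the clay beads round in the slotted bowl under the desk lamp, until every small bead has dropped through the slots into the tray below and only the two big round beads are left in the bowl. Then lean the stick back on its rest as it was, its foot on the ledge, and let go. Keep the stick and the hand off the lamp, do not touch the beads with the gripper, and leave the other things where they stand.

Things in the scene. Friction and masses are not known exactly. Their poses are not given: they have to be found in the camera images.
- grader: fixed grading bowl, origin under its centre. Square white plate, 230 mm wide, 10 thick, on corner legs; its top, 75 mm up, is the floor. Round flared wall, 36 high, 4 thick, inner radius 90 at the floor, 103 at the top. Four slots in the floor, 28 wide, run from 32 mm off centre to the wall along +x, -x, +y, -y; small beads fit through. Below: catch tray, 240 wide, 25 high
- grader_floor (a point): centre of the bowl's slotted floor (on its top face), axes as grader
- stick: loose wooden stirring stick, 200 mm long, 60 g. A plain flat bar, 18 mm wide (y), 12 mm thick (x). Origin: centre of its lower end; z runs along it to the upper end. It starts on the rest, leaning 35 degrees from vertical, upper end towards the rest's -x
- stick_grip (a point): point on the stick's axis 155 mm above its lower end, clear of the rest, a good place to hold it across the 18 mm width (along y); axes as stick
- rest: fixed plywood rest, origin under the centre of its base. A board leans 35 degrees from vertical, top towards -x; the stick leans on its upper (+x) face, its end on a ledge between board and lip (22 mm apart), side cheeks 38 mm apart. The board ends 110 mm up the stick; two guide blocks 32 mm apart flank the shaft 97 to 109 mm up
- rest_foot (a point): on the ledge of the rest: where the middle of the stick's lower end stands when the stick is in place, 45 mm above the table; axes as rest
- lamp: fixed desk lamp, origin at the centre of its base (radius 58 mm, standing beyond the bowl). A bent pole carries the shade back over the bowl along the body's -x; pole up to 427 mm high
- lamp_shade (a point): centre of the lower opening of the lamp shade, 255 mm above the table; the shade is 52 mm in radius at the bottom, narrows upwards to 18 mm at 345 mm and is topped by a neck to 375 mm
- small0: one of five small beads: glazed terracotta drum, 22 mm across, 20 mm tall, standing on its flat end at the start; origin at its centre, z along the drum's axis
- small1: one of five small beads: glazed terracotta drum, 22 mm across, 20 mm tall, standing on its flat end at the start; origin at its centre, z along the drum's axis
- small2: one of five small beads: glazed terracotta drum, 22 mm across, 20 mm tall, standing on its flat end at the start; origin at its centre, z along the drum's axis
- small3: one of five small beads: glazed terracotta drum, 22 mm across, 20 mm tall, standing on its flat end at the start; origin at its centre, z along the drum's axis
- small4: one of five small beads: glazed terracotta drum, 22 mm across, 20 mm tall, standing on its flat end at the start; origin at its centre, z along the drum's axis
- big0: one of two big beads: glazed terracotta ball, 54 mm across, with a small hole at its poles; it cannot pass a slot but sinks 4 mm into one and then has to be nudged out; origin at its centre
- big1: one of two big beads: glazed terracotta ball, 54 mm across, with a small hole at its poles; it cannot pass a slot but sinks 4 mm into one and then has to be nudged out; origin at its centre
- paint_bottle: bystander: paint bottle, 48 mm across, 130 mm tall, origin under its centre
- paint_jar: bystander: paint jar, 52 mm across, 65 mm tall, origin under its centre
- mug: bystander: mug, 80 mm across, 90 mm tall, origin under its centre
- varnish: bystander: bottle, 56 mm across, 150 mm tall, origin under its centre
- can: bystander: can, 66 mm across, 75 mm tall, origin under its centre

How it is judged:
By the outcome, as a careful person would: the job done as asked, in the order asked, and still so for the second after the job is handed in, with the robot touching nothing.
It also fails if it takes over 72 s, if anything falls off the work surface, if the arm or the gripper's body presses on something with over 40 N, if the wrist force passes 120 N, or if a joint passes its speed limit or range.

ROBOT

A 6-joint arm with a two-finger parallel gripper is mounted at the origin on the work surface. World frame = base frame: x ahead of the robot, y to its left, z up, the work surface at z = 0. Lengths are in m, angles in degrees, forces in N, time in s.
With the tool pointing down it reaches from about 0.35 to 0.875 m from the base axis. Payload 4.2 kg.
Tool frame: the origin (TCP) lies on the centre line of the jaws, within the pads' length; the fingertips stand 17 mm ahead of it and the grasp point (between the pads) lies 2 mm behind it (tips_ahead is the distance from the TCP to the fingertips, in m); z points along the fingers, x is the direction in which the jaws open and shut, and the axes are right-handed (so a half turn about z gives the same grasp; the last joint's range is limited). The gripper opens to 87 mm and grips with 3 to 60 N. Pads are 19 mm wide; open, the fingers measure 117 mm over their backs; the gripper's body (75 mm by 190 mm) begins 51 mm behind the grasp point.
Start: joints at [-60.069, 22.042, 0.453, 0, -68.411, -14.817], TCP at [0.163, -0.603, 0.24] pointing down, gripper open.
Joint ranges: [-179.83, 179.83], [-69.29, 118.12], [-61.27, 80.66], [-181.25, 117.63], [-171.15, -9.14], [-177.46, 177.46]. Speed limits (degrees/s): [159.86, 159.86, 180, 180, 180, 180].

INTERFACE

Orientations are given as a 3x3 rotation matrix whose columns are the frame's x, y, z axes.
In Python, from station import sense, capture, camera_info, finish_job, boxes_of, spot_point, tips_ahead gives the robot as it stands. The module is installed in compiled form; this text tells all that it offers.
- The arm moves only by the tool carry_out, never from a script. Its arguments are lists of equal length, an entry for each row: "delta_pos": the shift along the tool's x, y, z scaled (see below), a list of three; "spin": the turn about the tool's z scaled (see below); "gripper": the opening in per cent of the stroke, from 0 (shut) to 100 (fully open). In form: {"delta_pos": [[x, y, z], ...], "spin": [spin, ...], "gripper": [gripper, ...]}. A call has 1 to 12 rows; each row is the pose to reach, as a shift and turn from the pose commanded when the call began, along the tool's axes at that moment; what a row does not reach only later rows make up. The controller multiplies each number of a shift by 0.1 m and each number of a turn by pi/4 rad. A row lasts 1/8 s, in which the tool goes at most 62.5 mm and 10.7 degrees, less where a joint would pass 70% of its speed; a pose out of reach is approached as far as the arm can. A call with a number of a shift or a turn outside -1 to 1 is refused whole. A call with a gripper value outside its range is refused whole. The fingers move at their own pace and stop on an object; the grip force is fixed at half the most. Time passes only in rows, so rows that repeat a pose let the fingers close. It gives the time, the measured TCP pose, the force and the opening at its end, in the units of the state.
- sense(): the state, without advancing time (a new reading comes with each control period).
- capture(name): name is "side" or "top" or "wrist"; returns the picture (480x640x3 uint8, red, green, blue); there is no depth.
- camera_info(name): a dict with "fov_y" (degrees; the focal length in pixels is half the picture's height over the tangent of half this angle, whatever the lens; pixels are square), "cx", "cy" (the principal point, pixels), "origin" and "rotation" of the camera in the world. Camera axes: x right, y down, z forward; pixel columns grow to the right and rows downward; lengths in m; the calibration is good to about 2 mm. A picture is of the moment at which its call begins: read the wrist's pose just before it. camera_info takes no time and is no camera call; for the wrist camera it gives the pose at the moment of the call.
- finish_job(): hands the job in, once; it reports no verdict.
Trained networks look in the newest picture that a camera, given by its name, has taken for a name from the list of things; names that differ only in an ending like _2 or _b are one class to them, and where a whole thing is asked for, a point or a joint stands for the part that bears it (a point fixed in the world has none). Each returns a list of dicts, best first, with "p" (0 to 1); they miss things now and then, are a little off and sometimes report something else, mostly with a low value. They report only what shows in the picture. A call takes as long as a camera call.
- boxes_of(camera, query): "centre" ([x, y, z] in m, in world coordinates, good to about 4 mm: the middle of the surface that is visible of it).
- spot_point(camera, query): "centre" ([x, y, z] in m, in world coordinates, good to about 4 mm: a listed point, or the origin of a listed thing).
The state is a dict: "time_s": time; "joints": joint angles; "joint_velocities": joint speeds; "effort": joint torques, N m; "tcp_pos": TCP position; "ee_rot": TCP orientation; "wrist_force": force on the tool from outside, world axes, zero at the start; "moment": the same for the moment, N m; "gripper_width": opening from 0.0 (shut) to 1.0 (fully open).
Only numpy, scipy, OpenCV 4.12 (cv2) and the standard library are available. Lean on these libraries where they do the work, as an engineer would, in place of code of your own. Each camera call takes 0.05 s, during which the arm holds its last target. There are 200 camera calls.

## Working session

There is one attempt and no reset: what is moved stays moved. The work goes in short steps, Python scripts to look and compute and a tool call to move; the robot and the scene stay as the last step left them, time stands still between calls to the robot, and variables do not carry over. Pictures are saved under pics/ and viewed, about 8 in all and at most 12, crops included, and the job is handed in when it is done.

Besides the shell and the picture viewer there is one more tool, called after "Call:" as name(argument=value, ...), one argument or row to a line, values as JSON. carry_out: Moves the arm, as the interface text tells. Its arguments: {"type":"object","properties":{"delta_pos":{"type":"array","items":{"type":"array","items":{"type":"number","minimum":-1,"maximum":1}}},"spin":{"type":"array","items":{"type":"number","minimum":-1,"maximum":1}},"gripper":{"type":"array","items":{"type":"number"}}},"required":["delta_pos","spin","gripper"]}

```bash
mkdir -p pics; python3 - <<'E'
from station import *
import numpy as np, cv2
s=sense(); print({k:np.round(v,3).tolist() for k,v in s.items()}, tips_ahead)
for c in ("side","top"):
    im=capture(c); cv2.imwrite(f"pics/{c}0.png",im[:,:,::-1])
    i=camera_info(c); print(c,i["fov_y"],np.round(i["origin"],3),np.round(i["rotation"],3).tolist())
for c in ("side","top"):
    for q in ("grader_floor","stick","stick_grip","rest_foot","rest","lamp","lamp_shade","big0","small0","paint_bottle","paint_jar","mug","varnish","can"):
        r=spot_point(c,q); print(c,q,[(np.round(d["centre"],3).tolist(),round(d["p"],2)) for d in r[:7]])
E
```

```text
{'time_s': 0.0, 'joints': [-60.07, 22.092, 0.38, -0.028, -68.413, -14.816], 'joint_velocities': [-0.126, -0.001, 0.009, 0.057, -0.066, 0.037], 'effort': [0.002, -39.067, 18.74, 4.22, 0.011, -0.0], 'tcp_pos': [0.163, -0.603, 0.238], 'ee_rot': [[-0.261, 0.965, -0.001], [0.965, 0.261, 0.002], [0.002, -0.0, -1.0]], 'wrist_force': [0.459, 0.396, 0.57], 'moment': [-0.015, -0.015, 0.029], 'gripper_width': 0.999} 0.017
side 52.071036835487774 [0.476 0.609 0.861] [[-0.993, -0.08, 0.084], [-0.116, 0.753, -0.648], [-0.012, -0.654, -0.757]]
top 50.07088030394361 [0.415 0.018 1.143] [[0.01, -0.99, 0.142], [-0.999, -0.005, 0.034], [-0.033, -0.142, -0.989]]
side grader_floor [([0.587, 0.048, 0.07], 0.92)]
side stick [([0.482, -0.281, 0.043], 0.73), ([0.629, 0.104, 0.106], 0.62), ([0.463, -0.281, 0.002], 0.4)]
side stick_grip [([0.392, -0.275, 0.17], 0.58)]
side rest_foot [([0.48, -0.284, 0.046], 0.75), ([0.549, -0.004, 0.101], 0.64)]
side rest [([0.462, -0.278, 0.002], 0.76)]
side lamp [([0.775, 0.087, -0.004], 0.57)]
side lamp_shade []
side big0 [([0.628, 0.105, 0.102], 0.93), ([0.547, -0.006, 0.1
[... 513 characters left out ...]
2], 0.29)]
top stick_grip []
top rest_foot []
top rest [([0.462, -0.282, -0.002], 0.57)]
top lamp [([0.776, 0.082, 0.005], 0.74), ([0.64, 0.008, 0.087], 0.64)]
top lamp_shade []
top big0 [([0.594, 0.047, -0.002], 0.66), ([0.544, -0.008, 0.101], 0.63), ([0.589, 0.072, 0.084], 0.22), ([0.519, 0.351, 0.002], 0.2)]
top small0 [([0.639, 0.006, 0.088], 0.65), ([0.564, 0.042, 0.088], 0.58), ([0.532, 0.087, 0.086], 0.57), ([0.585, 0.071, 0.085], 0.48)]
top paint_bottle [([0.698, -0.201, -0.004], 0.78)]
top paint_jar [([0.354, -0.146, 0.004], 0.57)]
top mug [([0.52, 0.351, 0.0], 0.87)]
top varnish [([0.692, 0.348, -0.002], 0.91)]
top can [([0.357, 0.262, -0.002], 0.96), ([0.586, 0.068, 0.087], 0.23)]
```

View pics/side0.png

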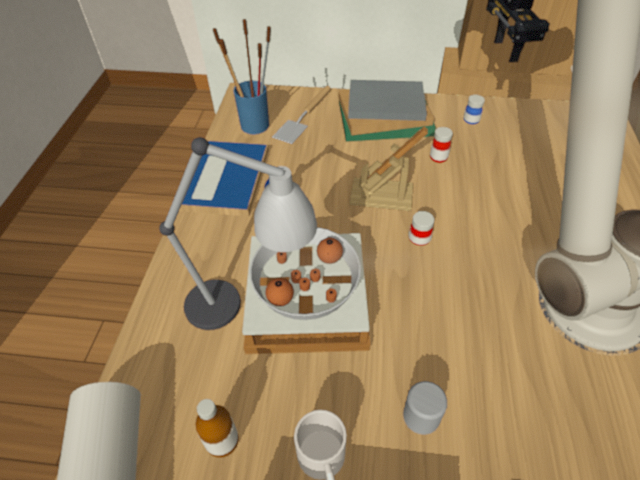

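View pics/top0.png

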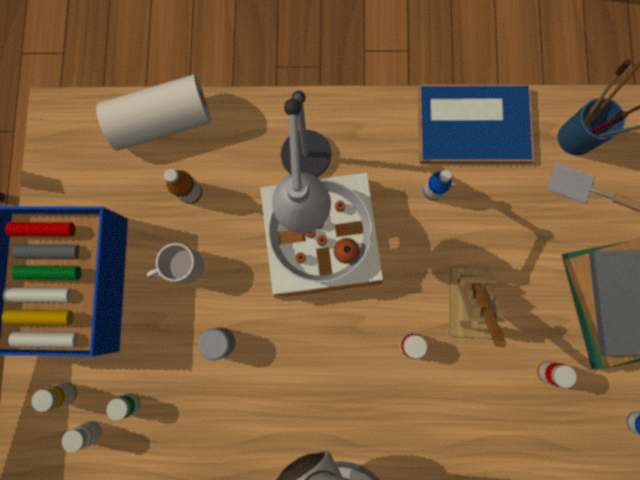

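```bash
cat > h.py <<'E'
from station import *
import numpy as np, cv2
def ray(c,px,z,i=None):
    i=i or camera_info(c); f=240/np.tan(np.radians(i["fov_y"])/2)
    d=np.array(i["rotation"])@[(px[0]-i["cx"])/f,(px[1]-i["cy"])/f,1]; o=np.array(i["origin"])
    return o+d*(z-o[2])/d[2]
def proj(c,P,i=None):
    i=i or camera_info(c); f=240/np.tan(np.radians(i["fov_y"])/2)
    q=(np.atleast_2d(P)-i["origin"])@np.array(i["rotation"])
    return np.c_[i["cx"]+f*q[:,0]/q[:,2], i["cy"]+f*q[:,1]/q[:,2]]
def circ(x,y,z,r,n=60):
    a=np.linspace(0,2*np.pi,n); return np.c_[x+r*np.cos(a),y+r*np.sin(a),0*a+z]
E
python3 - <<'E'
from h import *
# lower shade rim & cone fit by silhouette in both images: try grid on (x,y) with hull of cone
from scipy.optimize import minimize
print("tip top",ray("top",(501,341),.209),"shade top-view",ray("top",(302,205),.28),"side",ray("side",(285,215),.28))
ims={c:cv2.imread(f"pics/{c}0.png") for c in("side","top")}
lab={c:cv2.cvtColor(ims[c],cv2.COLOR_BGR2GRAY).astype(float) for c in ims}
def sil(c,x,y):
    P=np.r_[circ(x,y,.255,.052),circ(x,y,.345,.018)]
    return cv2.convexHull(proj(c,P).astype(np.float32)).astype(int)
grad={c:cv2.GaussianBlur(cv2.magnitude(cv2.Sobel(lab[c],6,1,0),cv2.Sobel(lab[c],6,0,1)),(0,0),1.5) for c in ims}
best=[]
for x in np.arange(.52,.68,.003):
  for y in np.arange(-.02,.12,.003):
    s=0
    for c in ims:
        m=np.zeros((480,640),np.uint8); cv2.polylines(m,[sil(c,x,y)],True,1,1); s+=grad[c][m>0].mean()
    best.append((s,x,y))
best.sort(reverse=True); print(np.round(best[:5],3))
s,x,y=best[0]
# wall top circle and slots overlay
for c in ims:
    im=ims[c]; cv2.polylines(im,[sil(c,x,y)],True,(0,255,0),1)
    cx,cy=.587,.0475
    for z,r in((.075,.09),(.111,.103)): cv2.polylines(im,[proj(c,circ(cx,cy,z,r)).astype(int)],True,(255,0,0),1)
u,v=[230,190],[290,210]
a=cv2.resize(ims["top"][150:310,240:400],None,fx=2.4,fy=2.4); b=cv2.resize(ims["side"][190:350,230:390],None,fx=2.4,fy=2.4)
cv2.imwrite("pics/ov.png",np.hstack([a,b]))
E
```

```text
tip top [ 0.37253138 -0.27725256  0.209     ] shade top-view [0.60163879 0.07378675 0.28      ] side [0.61112414 0.07105177 0.28      ]Traceback (most recent call last):
  File "<stdin>", line 16, in <module>
  File "<stdin>", line 9, in sil
  File "h.py", line 8, in proj
    i=i or camera_info(c); f=240/np.tan(np.radians(i["fov_y"])/2)
           ~~~~~~~~~~~^^^
ValueError: time passes only in moves, steps and waits
```

```bash
sed -i 's/i=i or camera_info(c)/i=i or CI(c)/' h.py; cat >> h.py <<'E'
_c={}
def CI(c):
    if c not in _c or c=="wrist": _c[c]=camera_info(c)
    return _c[c]
E
python3 - <<'E'
from h import *
ims={c:cv2.imread(f"pics/{c}0.png") for c in("side","top")}
lab={c:cv2.cvtColor(ims[c],cv2.COLOR_BGR2GRAY).astype(float) for c in ims}
def sil(c,x,y):
    P=np.r_[circ(x,y,.255,.052),circ(x,y,.345,.018)]
    return cv2.convexHull(proj(c,P).astype(np.float32)).astype(int)
grad={c:cv2.GaussianBlur(cv2.magnitude(cv2.Sobel(lab[c],6,1,0),cv2.Sobel(lab[c],6,0,1)),(0,0),1.5) for c in ims}
best=[]
for x in np.arange(.57,.65,.003):
  for y in np.arange(.03,.11,.003):
    s=0
    for c in ims:
        m=np.zeros((480,640),np.uint8); cv2.polylines(m,[sil(c,x,y)],True,1,1); s+=grad[c][m>0].mean()
    best.append((s,x,y))
best.sort(reverse=True); print(np.round(best[:5],3))
s,x,y=best[0]
for c in ims:
    im=ims[c]; cv2.polylines(im,[sil(c,x,y)],True,(0,255,0),1)
    cx,cy=.587,.0475
    for z,r in((.075,.09),(.111,.103)): cv2.polylines(im,[proj(c,circ(cx,cy,z,r)).astype(int)],True,(255,0,0),1)
a=cv2.resize(ims["top"][150:310,240:400],None,fx=2.4,fy=2.4); b=cv2.resize(ims["side"][190:350,230:390],None,fx=2.4,fy=2.4)
cv2.imwrite("pics/ov.png",np.hstack([a,b]))
E
```

```text
[[1.45785e+02 6.09000e-01 7.50000e-02]
 [1.44630e+02 6.12000e-01 7.50000e-02]
 [1.41633e+02 6.12000e-01 7.80000e-02]
 [1.39661e+02 6.09000e-01 7.80000e-02]
 [1.39135e+02 6.06000e-01 7.50000e-02]]
```

View pics/ov.png

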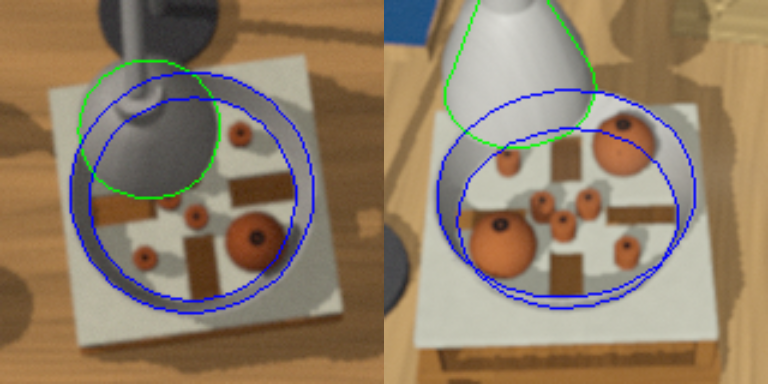

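```bash
cat > plan.py <<'E'
# plan(waypoints): each (x,y,z,yaw,grip,step) world; state kept in st.json; prints calls
import json,os,numpy as np
def load(): return json.load(open("st.json")) if os.path.exists("st.json") else [.163,-.603,.24,105.13,100]
def axes(yaw):
    c,s=np.cos(np.radians(yaw)),np.sin(np.radians(yaw)); return np.array([[c,s,0],[s,-c,0],[0,0,-1]])
def plan(wps,settle=0):
    cur=np.array(load(),float); rows=[]
    for w in wps:
        t=np.array(w[:5],float); st=w[5] if len(w)>5 else .04
        n=int(max(1,np.ceil(np.linalg.norm(t[:3]-cur[:3])/st-.01),np.ceil(abs(t[3]-cur[3])/9-.01)))
        for k in range(1,n+1): rows.append(np.r_[cur[:4]+(t[:4]-cur[:4])*k/n,t[4]])
        cur=t
    rows+= [rows[-1]]*settle
    base=np.array(load(),float); call=[]; out=[]
    def flush():
        nonlocal call,base
        d=[r[0] for r in call];s=[r[1] for r in call]
        out.append(json.dumps({"delta_pos":d,"spin":s,"gripper":[int(r[2]) for r in call]}))
        dp=np.array(d[-1])*.1@axes(base[3])
        base=np.r_[base[:3]+dp,base[3]-s[-1]*45,call[-1][2]]; call=[]
    def rel(r): return (np.round(axes(base[3])@(r[:3]-base[:3])*10,2)).tolist(),round(-(r[3]-base[3])/45,2)
    for r in rows:
        d,s=rel(r)
        if len(call)==12 or max(map(abs,d))>1 or abs(s)>1: flush(); d,s=rel(r)
        call.append((d,s,r[4]))
    flush(); json.dump(base.tolist(),open("st.json","w"))
    print(len(rows)/8,"s"); print("\n".join(out)); print(np.round(base,4).tolist())
E
python3 - <<'E'
from h import *
for n,p in (("-x",(324,261)),("-y",(349,228)),("+y",(291,238))): print(n,ray("top",p,.075)-[.587,.0475,0])
from plan import plan
plan([(.386,-.276,.31,86,100,.055)],1)
E
```

```text
-x [-0.06025497 -0.00820488  0.075     ]
-y [ 0.00986131 -0.06030756  0.075     ]
+y [-0.01198593  0.06169996  0.075     ]
1.125 s
{"delta_pos": [[0.32, 0.38, -0.09], [0.64, 0.75, -0.18]], "spin": [0.05, 0.11], "gripper": [100, 100]}
{"delta_pos": [[0.36, 0.35, -0.08], [0.71, 0.69, -0.17]], "spin": [0.05, 0.1], "gripper": [100, 100]}
{"delta_pos": [[0.38, 0.32, -0.09], [0.76, 0.64, -0.17]], "spin": [0.06, 0.11], "gripper": [100, 100]}
{"delta_pos": [[0.4, 0.28, -0.09], [0.81, 0.57, -0.18], [0.81, 0.57, -0.18]], "spin": [0.05, 0.11, 0.11], "gripper": [100, 100, 100]}
[0.3862, -0.2759, 0.31, 85.78, 100.0]
```

Call:
carry_out(
  delta_pos=[
    [0.32, 0.38, -0.09],
    [0.64, 0.75, -0.18],
  ],
  spin=[0.05, 0.11],
  gripper=[100, 100],
)

```text
time_s: 1.75
tcp_pos: [0.219, -0.5213, 0.2573]
ee_rot: [[-0.174, 0.985, -0.0], [0.985, 0.174, 0.0], [0.0, -0.0, -1.0]]
wrist_force: [-0.0, -0.1, -0.6]
gripper_width: 1.0
```

Call:
carry_out(
  delta_pos=[
    [0.36, 0.35, -0.08],
    [0.71, 0.69, -0.17],
  ],
  spin=[0.05, 0.1],
  gripper=[100, 100],
)

```text
time_s: 2.0
tcp_pos: [0.2748, -0.4386, 0.2749]
ee_rot: [[-0.097, 0.995, 0.0], [0.995, 0.097, -0.0], [-0.0, 0.0, -1.0]]
wrist_force: [1.0, -0.8, -0.0]
gripper_width: 1.003
```

Call:
carry_out(
  delta_pos=[
    [0.38, 0.32, -0.09],
    [0.76, 0.64, -0.17],
  ],
  spin=[0.06, 0.11],
  gripper=[100, 100],
)

```text
time_s: 2.25
tcp_pos: [0.331, -0.3567, 0.2922]
ee_rot: [[-0.011, 1.0, 0.001], [1.0, 0.011, -0.001], [-0.001, 0.001, -1.0]]
wrist_force: [0.0, -0.7, -0.3]
gripper_width: 1.002
```

Call:
carry_out(
  delta_pos=[
    [0.4, 0.28, -0.09],
    [0.81, 0.57, -0.18],
    [0.81, 0.57, -0.18],
  ],
  spin=[0.05, 0.11, 0.11],
  gripper=[100, 100, 100],
)

```text
time_s: 2.62
tcp_pos: [0.3881, -0.2743, 0.3106]
ee_rot: [[0.069, 0.998, 0.002], [0.998, -0.069, -0.001], [-0.001, 0.002, -1.0]]
wrist_force: [-1.0, -0.5, 0.4]
gripper_width: 0.998
```

```bash
python3 - <<'E'
from h import *
s=sense(); print(s["time_s"],np.round(s["tcp_pos"],4),np.round(s["ee_rot"],3).tolist(),np.round(s["joints"],1))
im=capture("wrist")[:,:,::-1].copy()
i=CI("wrist"); print(i["fov_y"],np.round(i["origin"],3),np.round(i["rotation"],2).tolist())
for q in ("stick","stick_grip","rest_foot","rest"): print(q,[(np.round(d["centre"],4).tolist(),round(d["p"],2)) for d in spot_point("wrist",q)[:3]])
foot=np.array([.480,-.2825,.045])
for psi in(-8,-4,0):
    c,sn=np.cos(np.radians(psi)),np.sin(np.radians(psi)); R=np.array([[c,-sn,0],[sn,c,0],[0,0,1]])
    L=lambda x,y,t: foot+R@np.array([x*.819-t*.574,y,t*.819+x*.574])
    q=proj("wrist",[L(.006,.009,.0),L(.006,.009,.2),L(.006,-.009,.2),L(.006,-.009,0)],i); print(psi,q.round().tolist())
    if psi==-4: cv2.polylines(im,[q.astype(int)],True,(0,255,0),1)
cv2.imwrite("pics/w1.png",im)
E
```

```text
2.625 [ 0.3881 -0.2743  0.3106] [[0.069, 0.998, 0.002], [0.998, -0.069, -0.001], [-0.001, 0.002, -1.0]] [-15.6   4.4 -12.6   0.  -72.8 -78.3]
64.19233181185587 [ 0.317 -0.27   0.455] [[0.07, 0.96, 0.25], [1.0, -0.07, -0.02], [-0.0, 0.25, -0.97]]
stick [([0.4838, -0.2783, 0.0466], 0.84)]
stick_grip [([0.3914, -0.2769, 0.1691], 0.55)]
rest_foot [([0.4829, -0.2815, 0.0497], 0.66)]
rest [([0.4601, -0.2825, -0.004], 0.76)]
-8 [[326.0, 291.0], [344.0, 225.0], [316.0, 223.0], [311.0, 290.0]]
-4 [[327.0, 291.0], [332.0, 223.0], [304.0, 223.0], [311.0, 291.0]]
0 [[327.0, 290.0], [320.0, 223.0], [293.0, 225.0], [311.0, 291.0]]
```

View pics/w1.png

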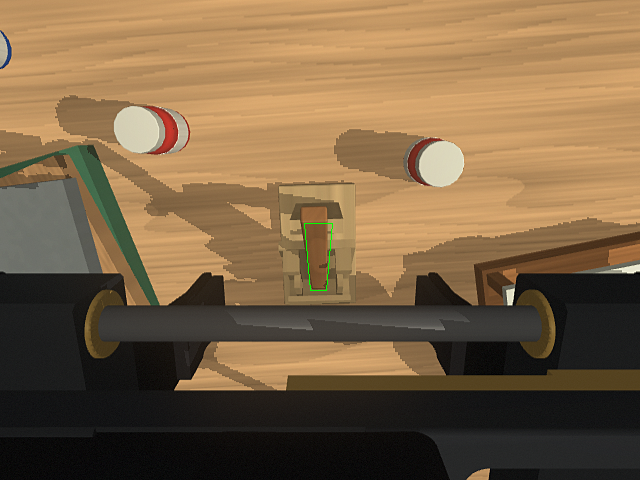

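```bash
python3 - <<'E'
from plan import plan
plan([(.387,-.277,.178,87,100,.035),(.387,-.277,.178,87,0)],6)
E
```

```text
1.375 s
{"delta_pos": [[-0.0, 0.0, 0.33], [-0.01, 0.0, 0.66], [-0.01, 0.01, 0.99]], "spin": [-0.01, -0.01, -0.02], "gripper": [100, 100, 100]}
{"delta_pos": [[-0.0, -0.0, 0.33], [-0.0, -0.0, 0.33], [-0.0, -0.0, 0.33], [-0.0, -0.0, 0.33], [-0.0, -0.0, 0.33], [-0.0, -0.0, 0.33], [-0.0, -0.0, 0.33], [-0.0, -0.0, 0.33]], "spin": [-0.01, -0.01, -0.01, -0.01, -0.01, -0.01, -0.01, -0.01], "gripper": [100, 0, 0, 0, 0, 0, 0, 0]}
[0.3871, -0.277, 0.178, 87.13, 0.0]
```

Call:
carry_out(
  delta_pos=[
    [0, 0, 0.33],
    [-0.01, 0, 0.66],
    [-0.01, 0.01, 0.99],
  ],
  spin=[-0.01, -0.01, -0.02],
  gripper=[100, 100, 100],
)

```text
time_s: 3.25
tcp_pos: [0.3863, -0.2784, 0.2094]
ee_rot: [[0.06, 0.998, -0.0], [0.998, -0.06, -0.0], [-0.0, -0.0, -1.0]]
wrist_force: [0.9, 0.3, -0.9]
gripper_width: 1.003
```

Call:
carry_out(
  delta_pos=[
    [0, 0, 0.33],
    [0, 0, 0.33],
    [0, 0, 0.33],
    [0, 0, 0.33],
    [0, 0, 0.33],
    [0, 0, 0.33],
    [0, 0, 0.33],
    [0, 0, 0.33],
    [0, 0, 0.33],
  ],
  spin=[-0.01, -0.01, -0.01, -0.01, -0.01, -0.01, -0.01, -0.01, -0.01],
  gripper=[100, 100, 0, 0, 0, 0, 0, 0, 0],
)

```text
time_s: 4.38
tcp_pos: [0.3872, -0.2773, 0.1775]
ee_rot: [[0.05, 0.999, -0.0], [0.999, -0.05, 0.0], [0.0, -0.0, -1.0]]
wrist_force: [-0.5, 0.9, 0.1]
gripper_width: 0.285
```

```bash
python3 - <<'E'
from h import *
s=sense(); print(s["time_s"],np.round(s["tcp_pos"],4),np.round(s["wrist_force"],1),np.round(s["moment"],2),s["gripper_width"]*87)
capture("wrist")
for q in ("stick","stick_grip","rest_foot"): print(q,[(np.round(d["centre"],4).tolist(),round(d["p"],2)) for d in spot_point("wrist",q)[:3]])
from plan import plan
plan([(.387-.574*.045,-.277,.178+.819*.045,87.13,0,.03),(.387-.574*.045,-.277,.178+.037+.06,87.13,0,.04)],1)
E
```

```text
4.375 [ 0.3872 -0.2773  0.1775] [-0.5  0.9  0.1] [ 0.01 -0.01 -0.02] 24.81923686118089
stick [([0.4814, -0.2831, 0.0484], 0.63)]
stick_grip []
rest_foot [([0.4819, -0.2829, 0.0448], 0.82), ([0.3523, -0.1514, 0.0016], 0.75)]
0.625 s
{"delta_pos": [[-0.01, -0.13, -0.18], [-0.01, -0.26, -0.37], [-0.01, -0.26, -0.67], [-0.01, -0.26, -0.97], [-0.01, -0.26, -0.97]], "spin": [-0.0, -0.0, -0.0, -0.0, -0.0], "gripper": [0, 0, 0, 0, 0]}
[0.3611, -0.2767, 0.275, 87.13, 0.0]
```

Call:
carry_out(
  delta_pos=[
    [0, 0, 0],
    [0, 0, 0],
    [0, 0, 0],
  ],
  spin=[0, 0, 0],
  gripper=[0, 0, 0],
)

```text
time_s: 4.95
tcp_pos: [0.3872, -0.2774, 0.1775]
ee_rot: [[0.05, 0.999, -0.0], [0.999, -0.05, 0.0], [0.0, -0.0, -1.0]]
wrist_force: [1.1, 0.8, -1.1]
gripper_width: 0.203
```

```bash
cat > foot.py <<'E'
import numpy as np
C=np.array([.587,.0475]); G=np.radians(8.5)
def F(gx,gy,z,a,step=.04):
    "foot at grader-frame gx,gy, foot-centre height z, hand->foot world angle a; returns waypoint"
    c,s=np.cos(G),np.sin(G); p=C+[c*gx-s*gy,s*gx+c*gy]; r=np.radians(a)
    return (*(p-.0946*np.array([np.cos(r),np.sin(r)])),z+.1325,a+90,0,step)
E
python3 - <<'E'
from plan import plan
from foot import F
plan([F(-.064,.030,.16,40,.055)],1)
plan([F(-.064,.030,.115,40,.05)],1)
E
```

```text
0.875 s
{"delta_pos": [[0.48, 0.12, -0.03], [0.96, 0.24, -0.06]], "spin": [-0.16, -0.32], "gripper": [0, 0]}
{"delta_pos": [[0.43, 0.23, -0.03], [0.87, 0.47, -0.06]], "spin": [-0.16, -0.32], "gripper": [0, 0]}
{"delta_pos": [[0.36, 0.33, -0.03], [0.72, 0.67, -0.05], [0.72, 0.67, -0.05]], "spin": [-0.15, -0.31, -0.31], "gripper": [0, 0, 0]}
[0.4473, 0.0067, 0.292, 129.88, 0.0]
0.25 s
{"delta_pos": [[0.0, -0.0, 0.45], [0.0, -0.0, 0.45]], "spin": [-0.0, -0.0], "gripper": [0, 0]}
[0.4473, 0.0067, 0.247, 129.88, 0.0]
```

Call:
carry_out(
  delta_pos=[
    [-0.01, -0.13, -0.18],
    [-0.01, -0.26, -0.37],
    [-0.01, -0.26, -0.67],
    [-0.01, -0.26, -0.97],
    [-0.01, -0.26, -0.97],
  ],
  spin=[0, 0, 0, 0, 0],
  gripper=[0, 0, 0, 0, 0],
)

```text
time_s: 5.58
tcp_pos: [0.3622, -0.2776, 0.2769]
ee_rot: [[0.05, 0.999, 0.005], [0.999, -0.05, -0.002], [-0.002, 0.005, -1.0]]
wrist_force: [-0.0, 1.5, -0.8]
gripper_width: 0.204
```

Call:
carry_out(
  delta_pos=[
    [0.48, 0.12, -0.03],
    [0.96, 0.24, -0.06],
  ],
  spin=[-0.16, -0.32],
  gripper=[0, 0],
)

```text
time_s: 5.82
tcp_pos: [0.3894, -0.1815, 0.2794]
ee_rot: [[-0.201, 0.98, -0.002], [0.98, 0.201, 0.001], [0.001, -0.002, -1.0]]
wrist_force: [1.0, 0.1, -0.1]
gripper_width: 0.203
```

Call:
carry_out(
  delta_pos=[
    [0.43, 0.23, -0.03],
    [0.87, 0.47, -0.06],
  ],
  spin=[-0.16, -0.32],
  gripper=[0, 0],
)

```text
time_s: 6.08
tcp_pos: [0.4182, -0.0863, 0.2856]
ee_rot: [[-0.44, 0.898, -0.002], [0.898, 0.44, 0.0], [0.001, -0.001, -1.0]]
wrist_force: [0.7, -0.5, -1.5]
gripper_width: 0.203
```

Call:
carry_out(
  delta_pos=[
    [0.36, 0.33, -0.03],
    [0.72, 0.67, -0.05],
    [0.72, 0.67, -0.05],
  ],
  spin=[-0.15, -0.31, -0.31],
  gripper=[0, 0, 0],
)

```text
time_s: 6.45
tcp_pos: [0.4478, 0.0087, 0.2903]
ee_rot: [[-0.645, 0.765, -0.002], [0.765, 0.645, -0.0], [0.001, -0.002, -1.0]]
wrist_force: [-1.3, -0.5, -0.1]
gripper_width: 0.202
```

Call:
carry_out(
  delta_pos=[
    [0, 0, 0.45],
    [0, 0, 0.45],
  ],
  spin=[0, 0],
  gripper=[0, 0],
)

```text
time_s: 6.7
tcp_pos: [0.4445, 0.0052, 0.2431]
ee_rot: [[-0.64, 0.768, -0.009], [0.768, 0.64, -0.003], [0.004, -0.009, -1.0]]
wrist_force: [-0.7, -0.1, 0.2]
gripper_width: 0.203
```

```bash
cat > look.py <<'E'
from h import *
import sys
from foot import C,G
def look(name,p=True):
    s=sense(); print(s["time_s"],np.round(s["tcp_pos"],4),np.round(s["wrist_force"],1))
    yaw=np.arctan2(s["ee_rot"][1][0],s["ee_rot"][0][0]); d=np.array([np.sin(yaw),-np.cos(yaw)])
    t=np.array(s["tcp_pos"]); foot=np.r_[t[:2]+.0946*d,t[2]-.1325]; top=np.r_[t[:2]-.020*d,t[2]+.0313]
    ims=[]
    for c,(u,v) in (("side",(215,170)),("top",(235,140))):
        im=capture(c)[:,:,::-1].copy()
        q=proj(c,[foot,top]).astype(int)
        crop=cv2.resize(im[v:v+190,u:u+190],None,fx=2.1,fy=2.1)
        for pt in q: cv2.circle(crop,tuple(int(k) for k in ((pt-[u,v])*2.1)),3,(0,255,0),1)
        ims.append(crop)
        for n in ("small0","big0"):
            for r in spot_point(c,n):
                x=np.array(r["centre"]); e=x[:2]-C; g=[np.cos(G)*e[0]+np.sin(G)*e[1],-np.sin(G)*e[0]+np.cos(G)*e[1]]
                if r["p"]>.25: print(c,n,np.round(g,3),round(x[2],3),round(r["p"],2))
    if p: cv2.imwrite(f"pics/{name}.png",np.hstack(ims))
if __name__=="__main__": look(sys.argv[1])
E
python3 look.py b0
```

```text
6.7 [0.4445 0.0052 0.2431] [-0.7 -0.1  0.2]
side small0 [-0.05   0.049] 0.085 0.63
side small0 [0.021 0.001] 0.082 0.53
side small0 [-0.018 -0.001] 0.085 0.48
side small0 [-0.003  0.02 ] 0.087 0.45
side small0 [ 0.048 -0.049] 0.088 0.41
side big0 [0.05 0.05] 0.102 0.93
side big0 [-0.049 -0.047] 0.1 0.7
side big0 [0.193 0.011] -0.002 0.6
top small0 [-0.022 -0.002] 0.086 0.61
top small0 [-0.045  0.046] 0.086 0.49
top small0 [ 0.043 -0.049] 0.09 0.39
top small0 [0.004 0.025] 0.084 0.36
top big0 [-0.049 -0.046] 0.102 0.67
```

View pics/b0.png

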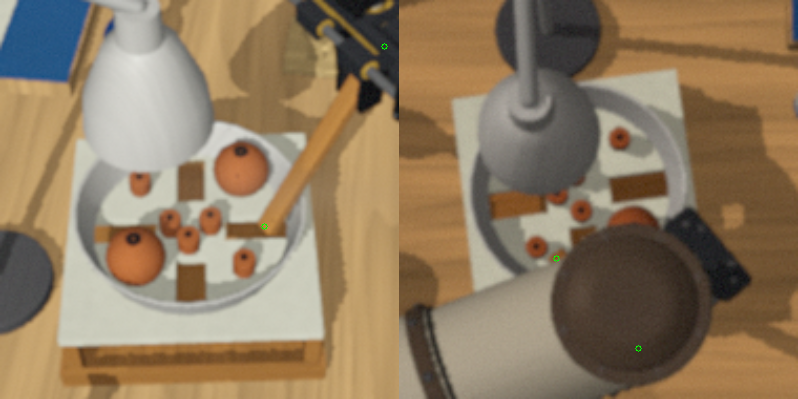

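```bash
python3 - <<'E'
from plan import plan
from foot import F
plan([F(-.064,.030,.081,40,.017),F(-.050,.034,.081,40,.01),F(-.010,.054,.081,40,.007)],2)
plan([F(-.022,.050,.081,40,.02),F(-.022,.040,.16,40,.04)],1)
E
```

```text
1.625 s
{"delta_pos": [[0.0, -0.0, 0.17], [0.0, -0.0, 0.34], [-0.01, 0.07, 0.34], [-0.03, 0.14, 0.34], [-0.04, 0.2, 0.34], [-0.04, 0.27, 0.34], [-0.05, 0.33, 0.34], [-0.06, 0.39, 0.34], [-0.06, 0.46, 0.34], [-0.07, 0.52, 0.34], [-0.07, 0.58, 0.34], [-0.07, 0.58, 0.34]], "spin": [-0.0, -0.0, -0.0, -0.0, -0.0, -0.0, -0.0, -0.0, -0.0, -0.0, -0.0, -0.0], "gripper": [0, 0, 0, 0, 0, 0, 0, 0, 0, 0, 0, 0]}
{"delta_pos": [[-0.0, 0.0, -0.01]], "spin": [-0.0], "gripper": [0]}
[0.4963, 0.0385, 0.214, 129.88, 0.0]
0.5 s
{"delta_pos": [[0.03, -0.12, 0.01], [-0.02, -0.15, -0.39], [-0.06, -0.17, -0.78], [-0.06, -0.17, -0.78]], "spin": [-0.0, -0.0, -0.0, -0.0], "gripper": [0, 0, 0, 0]}
[0.4871, 0.023, 0.292, 129.88, 0.0]
```

Call:
carry_out(
  delta_pos=[
    [0, 0, 0.17],
    [0, 0, 0.34],
    [-0.01, 0.07, 0.34],
    [-0.03, 0.14, 0.34],
    [-0.04, 0.2, 0.34],
    [-0.04, 0.27, 0.34],
    [-0.05, 0.33, 0.34],
    [-0.06, 0.39, 0.34],
    [-0.06, 0.46, 0.34],
    [-0.07, 0.52, 0.34],
    [-0.07, 0.58, 0.34],
    [-0.07, 0.58, 0.34],
  ],
  spin=[0, 0, 0, 0, 0, 0, 0, 0, 0, 0, 0, 0],
  gripper=[0, 0, 0, 0, 0, 0, 0, 0, 0, 0, 0, 0],
)

```text
time_s: 8.5
tcp_pos: [0.4968, 0.0384, 0.2124]
ee_rot: [[-0.641, 0.767, -0.0], [0.767, 0.641, -0.0], [0.0, -0.0, -1.0]]
wrist_force: [0.4, 0.6, 0.1]
gripper_width: 0.208
```

Call:
carry_out(
  delta_pos=[
    [0, 0, -0.01],
  ],
  spin=[0],
  gripper=[0],
)

```text
time_s: 8.62
tcp_pos: [0.4963, 0.038, 0.2135]
ee_rot: [[-0.641, 0.768, -0.0], [0.768, 0.641, -0.0], [0.0, -0.0, -1.0]]
wrist_force: [0.7, 0.6, -0.7]
gripper_width: 0.2
```

```bash
python3 look.py b1
```

```text
8.625 [0.4963 0.038  0.2135] [ 0.7  0.6 -0.7]
side small0 [0.02  0.001] 0.082 0.7
side small0 [-0.001  0.001] -0.002 0.68
side small0 [0.001 0.018] 0.086 0.56
side small0 [ 0.047 -0.044] 0.088 0.54
side small0 [-0.022  0.069] 0.086 0.49
side small0 [-0.02   0.001] 0.084 0.46
side big0 [0.047 0.051] 0.102 0.88
side big0 [-0.047 -0.047] 0.104 0.81
top small0 [ 0.048 -0.048] 0.09 0.58
```

```bash
echo '[0.4963,0.0385,0.214,129.88,0]' > st.json; python3 - <<'E'
from plan import plan
from foot import F
plan([F(-.012,.050,.115,40,.034),F(-.046,.060,.115,25,.03),F(-.046,.060,.081,25,.034),F(-.046,.062,.081,25,.034),F(-.012,.067,.081,25,.007)],2)
E
```

```text
1.5 s
{"delta_pos": [[-0.03, -0.03, -0.34], [0.23, -0.14, -0.34], [0.48, -0.24, -0.34], [0.48, -0.24, 0.0], [0.5, -0.23, 0.0], [0.47, -0.17, 0.0], [0.45, -0.1, 0.0], [0.42, -0.04, 0.0], [0.39, 0.02, 0.0], [0.36, 0.09, 0.0], [0.36, 0.09, 0.0], [0.36, 0.09, 0.0]], "spin": [-0.0, 0.16, 0.33, 0.33, 0.33, 0.33, 0.33, 0.33, 0.33, 0.33, 0.33, 0.33], "gripper": [0, 0, 0, 0, 0, 0, 0, 0, 0, 0, 0, 0]}
[0.4801, 0.0719, 0.214, 115.03, 0.0]
```

Call:
carry_out(
  delta_pos=[
    [-0.03, -0.03, -0.34],
    [0.23, -0.14, -0.34],
    [0.48, -0.24, -0.34],
    [0.48, -0.24, 0.0],
    [0.5, -0.23, 0.0],
    [0.47, -0.17, 0.0],
    [0.45, -0.1, 0.0],
    [0.42, -0.04, 0.0],
    [0.39, 0.02, 0.0],
    [0.36, 0.09, 0.0],
    [0.36, 0.09, 0.0],
    [0.36, 0.09, 0.0],
  ],
  spin=[0, 0.16, 0.33, 0.33, 0.33, 0.33, 0.33, 0.33, 0.33, 0.33, 0.33, 0.33],
  gripper=[0, 0, 0, 0, 0, 0, 0, 0, 0, 0, 0, 0],
)

```text
time_s: 10.42
tcp_pos: [0.4801, 0.0714, 0.2134]
ee_rot: [[-0.423, 0.906, -0.0], [0.906, 0.423, -0.0], [0.0, -0.0, -1.0]]
wrist_force: [-0.0, 0.6, -0.6]
gripper_width: 0.202
```

```bash
python3 look.py b2
```

```text
10.425 [0.4801 0.0714 0.2134] [-0.   0.6 -0.6]
side small0 [-0.019 -0.002] 0.082 0.55
side small0 [-0.003  0.02 ] 0.084 0.53
side small0 [0.02  0.003] 0.084 0.41
side big0 [-0.045 -0.047] 0.101 0.92
side big0 [0.046 0.051] 0.104 0.75
top small0 [ 0.048 -0.047] 0.085 0.66
top small0 [-0.023 -0.002] 0.086 0.42
top big0 [-0.048 -0.049] 0.102 0.66
```

View pics/b2.png

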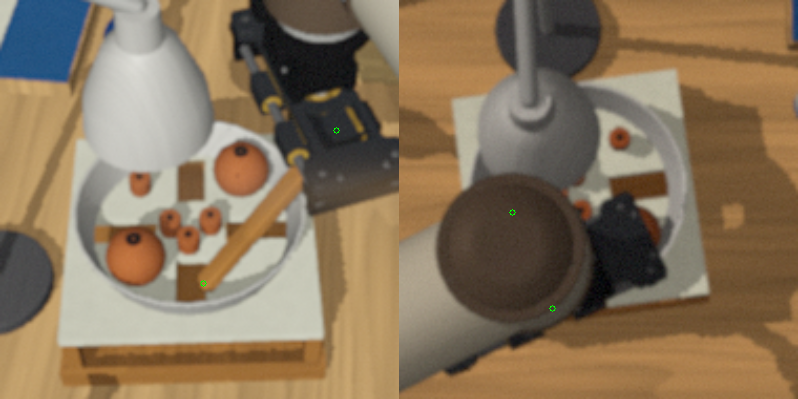

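```bash
python3 - <<'E'
from plan import plan
from foot import F
plan([F(-.016,.062,.15,25,.04),F(.030,-.067,.15,53,.045),F(.030,-.067,.11,53,.04),F(.030,-.067,.081,53,.03)],1)
plan([F(.045,-.053,.081,57,.007),F(.056,-.035,.081,66,.007),F(.061,-.013,.081,75,.007)],2)
E
```

```text
1.25 s
{"delta_pos": [[-0.02, -0.03, -0.34], [-0.03, -0.06, -0.68], [-0.4, -0.02, -0.68], [-0.76, 0.02, -0.68]], "spin": [0.0, 0.0, -0.12, -0.25], "gripper": [0, 0, 0, 0]}
{"delta_pos": [[-0.36, -0.04, -0.0], [-0.72, -0.07, -0.0]], "spin": [-0.12, -0.25], "gripper": [0, 0]}
{"delta_pos": [[-0.35, -0.11, -0.0], [-0.35, -0.11, 0.4], [-0.35, -0.11, 0.68], [-0.35, -0.11, 0.68]], "spin": [-0.12, -0.12, -0.12, -0.12], "gripper": [0, 0, 0, 0]}
[0.5694, -0.09, 0.214, 142.93, 0.0]
1.75 s
{"delta_pos": [[-0.02, 0.05, 0.0], [-0.04, 0.11, 0.0], [-0.05, 0.16, 0.0], [-0.07, 0.21, 0.01], [-0.1, 0.27, 0.01], [-0.12, 0.32, 0.01], [-0.14, 0.38, 0.01], [-0.17, 0.44, 0.01], [-0.17, 0.5, 0.01], [-0.18, 0.55, 0.01], [-0.18, 0.61, 0.01], [-0.19, 0.67, 0.01]], "spin": [-0.02, -0.05, -0.07, -0.09, -0.14, -0.19, -0.24, -0.29, -0.34, -0.39, -0.44, -0.49], "gripper": [0, 0, 0, 0, 0, 0, 0, 0, 0, 0, 0, 0]}
{"delta_pos": [[0.0, 0.0, -0.01], [0.0, 0.0, -0.01]], "spin": [-0.0, -0.0], "gripper": [0, 0]}
[0.625, -0.048, 0.214, 164.98, 0.0]
```

Call:
carry_out(
  delta_pos=[
    [-0.02, -0.03, -0.34],
    [-0.03, -0.06, -0.68],
    [-0.4, -0.02, -0.68],
    [-0.76, 0.02, -0.68],
  ],
  spin=[0, 0, -0.12, -0.25],
  gripper=[0, 0, 0, 0],
)

```text
time_s: 11.22
tcp_pos: [0.5147, 0.0031, 0.2824]
ee_rot: [[-0.595, 0.804, 0.002], [0.804, 0.595, 0.001], [-0.0, 0.002, -1.0]]
wrist_force: [-0.3, 1.3, -1.0]
gripper_width: 0.203
```

Call:
carry_out(
  delta_pos=[
    [-0.36, -0.04, 0],
    [-0.72, -0.07, 0],
  ],
  spin=[-0.12, -0.25],
  gripper=[0, 0],
)

```text
time_s: 11.48
tcp_pos: [0.5516, -0.0597, 0.2816]
ee_rot: [[-0.74, 0.673, 0.0], [0.673, 0.74, 0.0], [-0.0, 0.0, -1.0]]
wrist_force: [0.3, 0.2, -1.1]
gripper_width: 0.203
```

Call:
carry_out(
  delta_pos=[
    [-0.35, -0.11, 0],
    [-0.35, -0.11, 0],
    [-0.35, -0.11, 0.4],
    [-0.35, -0.11, 0.68],
    [-0.35, -0.11, 0.68],
  ],
  spin=[-0.12, -0.12, -0.12, -0.12, -0.12],
  gripper=[0, 0, 0, 0, 0],
)

```text
time_s: 12.1
tcp_pos: [0.5684, -0.0901, 0.2122]
ee_rot: [[-0.798, 0.603, -0.004], [0.603, 0.798, -0.0], [0.003, -0.002, -1.0]]
wrist_force: [0.2, 0.2, 0.1]
gripper_width: 0.205
```

Call:
carry_out(
  delta_pos=[
    [-0.02, 0.05, 0.0],
    [-0.04, 0.11, 0.0],
    [-0.05, 0.16, 0.0],
    [-0.07, 0.21, 0.01],
    [-0.1, 0.27, 0.01],
    [-0.12, 0.32, 0.01],
    [-0.14, 0.38, 0.01],
    [-0.17, 0.44, 0.01],
    [-0.17, 0.5, 0.01],
    [-0.18, 0.55, 0.01],
    [-0.18, 0.61, 0.01],
    [-0.19, 0.67, 0.01],
  ],
  spin=[-0.02, -0.05, -0.07, -0.09, -0.14, -0.19, -0.24, -0.29, -0.34, -0.39, -0.44, -0.49],
  gripper=[0, 0, 0, 0, 0, 0, 0, 0, 0, 0, 0, 0],
)

```text
time_s: 13.6
tcp_pos: [0.6254, -0.0481, 0.2126]
ee_rot: [[-0.966, 0.257, 0.0], [0.257, 0.966, 0.0], [-0.0, 0.0, -1.0]]
wrist_force: [-0.1, 0.1, 0.2]
gripper_width: 0.201
```

```bash
echo '[0.625,-0.048,0.213,164.98,0]' > st.json; python3 look.py e1
```

```text
13.6 [ 0.6254 -0.0481  0.2126] [-0.1  0.1  0.2]
side small0 [-0.001  0.019] 0.082 0.66
side small0 [-0.017 -0.001] 0.078 0.64
side small0 [0.019 0.004] 0.083 0.51
side big0 [-0.047 -0.045] 0.101 0.89
side big0 [0.046 0.048] 0.104 0.64
top small0 [-0.021  0.308] -0.001 0.66
top small0 [-0.022 -0.002] 0.087 0.38
top small0 [0.002 0.022] 0.086 0.37
```

View pics/e1.png

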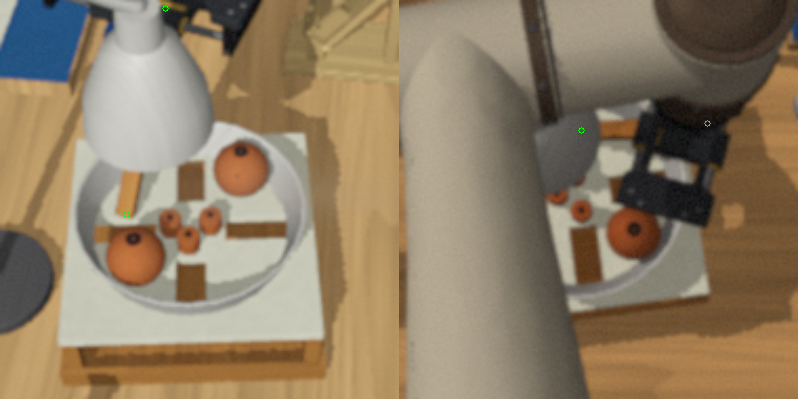

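```bash
python3 - <<'E'
from h import *
s=sense(); print(np.round(s["joints"],1),np.round(s["effort"],1))
cv2.imwrite("pics/s2.png",capture("side")[:,:,::-1])
E
```

```text
[ 10.3  23.3  -1.6  -0.  -65.1 -25.4] [  0.1 -39.9  18.5   4.2   0.    0. ]
```

View pics/s2.png

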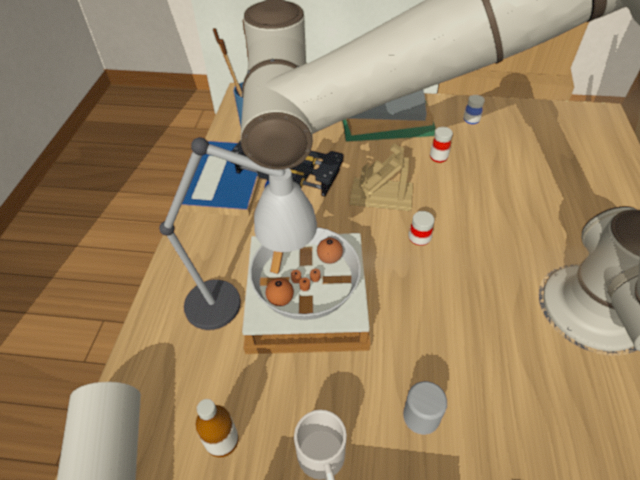

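```bash
python3 - <<'E'
from h import *
def tri(ps,pt):
    A=[];b=[]
    M=np.zeros((3,3));v=np.zeros(3)
    for c,p in(("side",ps),("top",pt)):
        o=np.array(CI(c)["origin"]); d=ray(c,p,0)-o; d/=np.linalg.norm(d); Q=np.eye(3)-np.outer(d,d); M+=Q; v+=Q@o
        A.append((o,d))
    x=np.linalg.solve(M,v); return x.round(3),[np.round(np.linalg.norm(np.cross(x-o,d)),3) for o,d in A]
print(tri((275,140),(266,178)), tri((275,118),(275,178)))
print("pole joint",tri((200,146),(295,103)),"neck",tri((283,172),(300,192)))
E
```

```text
(array([0.601, 0.112, 0.464]), [np.float64(0.002), np.float64(0.002)]) (array([0.599, 0.097, 0.486]), [np.float64(0.005), np.float64(0.005)])
pole joint (array([0.725, 0.077, 0.418]), [np.float64(0.002), np.float64(0.002)]) neck (array([0.605, 0.071, 0.373]), [np.float64(0.003), np.float64(0.003)])
```

```bash
python3 - <<'E'
from plan import plan
from foot import F
plan([F(.058,-.016,.15,75,.04),F(.0006,-.036,.15,88.5,.04)],2)
E
```

```text
0.75 s
{"delta_pos": [[0.01, -0.02, -0.35], [0.02, -0.04, -0.69], [0.13, -0.23, -0.69], [0.24, -0.42, -0.69], [0.24, -0.42, -0.69], [0.24, -0.42, -0.69]], "spin": [-0.0, -0.0, -0.15, -0.3, -0.3, -0.3], "gripper": [0, 0, 0, 0, 0, 0]}
[0.5909, -0.0823, 0.282, 178.48, 0.0]
```

Call:
carry_out(
  delta_pos=[
    [0.01, -0.02, -0.35],
    [0.02, -0.04, -0.69],
    [0.13, -0.23, -0.69],
    [0.24, -0.42, -0.69],
    [0.24, -0.42, -0.69],
    [0.24, -0.42, -0.69],
  ],
  spin=[0, 0, -0.15, -0.3, -0.3, -0.3],
  gripper=[0, 0, 0, 0, 0, 0],
)

```text
time_s: 14.7
tcp_pos: [0.5913, -0.0828, 0.2817]
ee_rot: [[-1.0, 0.028, 0.001], [0.028, 1.0, 0.0], [-0.001, 0.0, -1.0]]
wrist_force: [0.0, 0.0, -0.8]
gripper_width: 0.203
```

```bash
python3 look.py e2
python3 - <<'E'
from plan import plan
from foot import F
a=88.5
plan([F(.0006,-.036,.11,a,.04),F(.0006,-.036,.081,a,.03),F(.0006,-.036,.081,a),F(.0006,.022,.081,a,.007)],2)
E
```

```text
14.7 [ 0.5913 -0.0828  0.2817] [ 0.   0.  -0.8]
side small0 [0.018 0.002] 0.083 0.68
side small0 [-0.019 -0.002] 0.082 0.54
side small0 [-0.002  0.019] 0.086 0.43
side big0 [-0.046 -0.044] 0.102 0.97
side big0 [0.047 0.051] 0.106 0.61
top big0 [-0.049 -0.05 ] 0.101 0.87
1.75 s
{"delta_pos": [[0.0, -0.0, 0.39], [0.0, -0.0, 0.68], [0.0, -0.0, 0.68], [0.02, 0.06, 0.68], [0.03, 0.12, 0.68], [0.04, 0.19, 0.68], [0.05, 0.25, 0.68], [0.06, 0.31, 0.68], [0.07, 0.38, 0.68], [0.08, 0.44, 0.68], [0.09, 0.51, 0.68], [0.11, 0.57, 0.68]], "spin": [-0.0, -0.0, -0.0, -0.0, -0.0, -0.0, -0.0, -0.0, -0.0, -0.0, -0.0, -0.0], "gripper": [0, 0, 0, 0, 0, 0, 0, 0, 0, 0, 0, 0]}
{"delta_pos": [[-0.0, -0.0, 0.0], [-0.0, -0.0, 0.0]], "spin": [-0.0, -0.0], "gripper": [0, 0]}
[0.5815, -0.0251, 0.214, 178.48, 0.0]
```

View pics/e2.png

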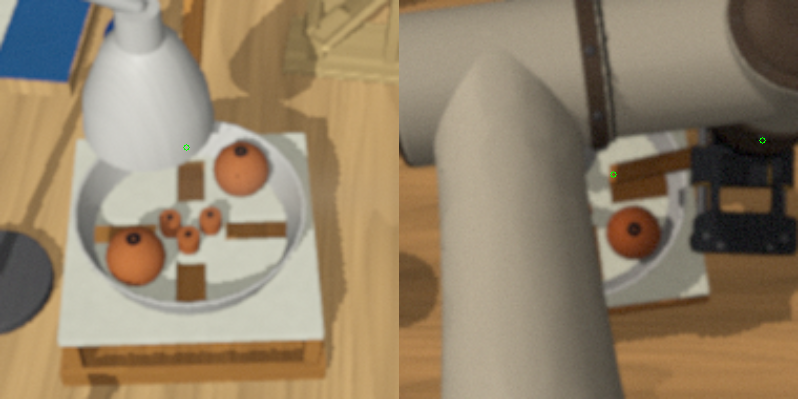

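Call:
carry_out(
  delta_pos=[
    [0, 0, 0.39],
    [0, 0, 0.68],
    [0, 0, 0.68],
    [0.02, 0.06, 0.68],
    [0.03, 0.12, 0.68],
    [0.04, 0.19, 0.68],
    [0.05, 0.25, 0.68],
    [0.06, 0.31, 0.68],
    [0.07, 0.38, 0.68],
    [0.08, 0.44, 0.68],
    [0.09, 0.51, 0.68],
    [0.11, 0.57, 0.68],
  ],
  spin=[0, 0, 0, 0, 0, 0, 0, 0, 0, 0, 0, 0],
  gripper=[0, 0, 0, 0, 0, 0, 0, 0, 0, 0, 0, 0],
)

```text
time_s: 16.5
tcp_pos: [0.5815, -0.0251, 0.2135]
ee_rot: [[-1.0, 0.027, -0.0], [0.027, 1.0, 0.0], [0.0, 0.0, -1.0]]
wrist_force: [-0.4, 0.5, -0.0]
gripper_width: 0.199
```

Call:
carry_out(
  delta_pos=[
    [0, 0, 0],
    [0, 0, 0],
  ],
  spin=[0, 0],
  gripper=[0, 0],
)

```text
time_s: 16.75
tcp_pos: [0.5816, -0.0255, 0.2136]
ee_rot: [[-1.0, 0.027, 0.0], [0.027, 1.0, -0.0], [-0.0, -0.0, -1.0]]
wrist_force: [0.2, -0.9, -0.9]
gripper_width: 0.204
```

```bash
python3 look.py d1; python3 -c "
from h import *
print(np.round(sense()['effort'],1))"
```

```text
16.75 [ 0.5816 -0.0255  0.2136] [ 0.2 -0.9 -0.9]
side small0 [-0.021  0.002] 0.084 0.64
side small0 [0.021 0.005] 0.081 0.56
side small0 [-0.003  0.049] 0.016 0.43
side big0 [0.047 0.05 ] 0.1 0.73
side big0 [-0.047 -0.046] 0.102 0.62
top small0 [0.001 0.056] 0.02 0.45
top small0 [0.001 0.08 ] 0.016 0.45
top small0 [-0.023  0.003] 0.086 0.44
top big0 [-0.052 -0.05 ] 0.101 0.52
[  0.  -35.9  18.2   4.1   0.   -0. ]
```

```bash
python3 - <<'E'
from plan import plan
from foot import F
a=88.5
plan([F(.0006,.010,.081,a,.012),F(-.029,.009,.081,a,.007),F(-.029,.009,.081,a)])
plan([F(0,.011,.081,a,.015),F(.030,.011,.081,a,.007)],2)
E
```

```text
1.0 s
{"delta_pos": [[-0.01, -0.06, 0.0], [-0.03, -0.12, 0.0], [0.03, -0.13, 0.0], [0.09, -0.14, 0.0], [0.15, -0.16, 0.0], [0.21, -0.17, 0.0], [0.26, -0.18, 0.0], [0.26, -0.18, 0.0]], "spin": [-0.0, -0.0, -0.0, -0.0, -0.0, -0.0, -0.0, -0.0], "gripper": [0, 0, 0, 0, 0, 0, 0, 0]}
[0.555, -0.0424, 0.214, 178.48, 0.0]
1.125 s
{"delta_pos": [[-0.14, 0.03, 0.0], [-0.28, 0.07, 0.0], [-0.34, 0.08, 0.0], [-0.4, 0.09, 0.0], [-0.45, 0.1, 0.0], [-0.51, 0.11, 0.0], [-0.57, 0.12, 0.0], [-0.57, 0.12, 0.0], [-0.57, 0.12, 0.0]], "spin": [-0.0, -0.0, -0.0, -0.0, -0.0, -0.0, -0.0, -0.0, -0.0], "gripper": [0, 0, 0, 0, 0, 0, 0, 0, 0]}
[0.6123, -0.0319, 0.214, 178.48, 0.0]
```

Call:
carry_out(
  delta_pos=[
    [-0.01, -0.06, 0.0],
    [-0.03, -0.12, 0.0],
    [0.03, -0.13, 0.0],
    [0.09, -0.14, 0.0],
    [0.15, -0.16, 0.0],
    [0.21, -0.17, 0.0],
    [0.26, -0.18, 0.0],
    [0.26, -0.18, 0.0],
  ],
  spin=[0, 0, 0, 0, 0, 0, 0, 0],
  gripper=[0, 0, 0, 0, 0, 0, 0, 0],
)

```text
time_s: 18.05
tcp_pos: [0.5548, -0.0429, 0.2138]
ee_rot: [[-1.0, 0.027, 0.0], [0.027, 1.0, 0.0], [-0.0, 0.0, -1.0]]
wrist_force: [-0.3, -0.2, -0.3]
gripper_width: 0.202
```

Call:
carry_out(
  delta_pos=[
    [-0.14, 0.03, 0.0],
    [-0.28, 0.07, 0.0],
    [-0.34, 0.08, 0.0],
    [-0.4, 0.09, 0.0],
    [-0.45, 0.1, 0.0],
    [-0.51, 0.11, 0.0],
    [-0.57, 0.12, 0.0],
    [-0.57, 0.12, 0.0],
    [-0.57, 0.12, 0.0],
  ],
  spin=[0, 0, 0, 0, 0, 0, 0, 0, 0],
  gripper=[0, 0, 0, 0, 0, 0, 0, 0, 0],
)

```text
time_s: 19.18
tcp_pos: [0.6123, -0.0324, 0.2135]
ee_rot: [[-1.0, 0.027, -0.0], [0.027, 1.0, 0.0], [0.0, 0.0, -1.0]]
wrist_force: [0.1, 0.5, -0.2]
gripper_width: 0.204
```

```bash
python3 look.py c1
```

```text
19.175 [ 0.6123 -0.0324  0.2135] [ 0.1  0.5 -0.2]
side small0 [-0.003  0.051] 0.016 0.53
side small0 [0.003 0.08 ] 0.018 0.42
side big0 [-0.046 -0.046] 0.104 0.84
side big0 [0.046 0.052] 0.104 0.62
top small0 [0.004 0.057] 0.015 0.55
top small0 [-0.076  0.003] 0.017 0.47
top big0 [-0.05  -0.047] 0.102 0.67
```

```bash
python3 - <<'E'
from plan import plan
from foot import F
plan([F(.026,.008,.15,88.5,.035),(.50,-.11,.29,150,0,.05),(.3611,-.2767,.29,87.13,0,.05),(.3611,-.2767,.275,87.13,0,.05)],2)
E
```

```text
2.0 s
{"delta_pos": [[0.02, -0.02, -0.34], [0.03, -0.04, -0.68], [0.3, -0.23, -0.7], [0.57, -0.42, -0.72], [0.83, -0.62, -0.74]], "spin": [-0.0, -0.0, 0.16, 0.32, 0.47], "gripper": [0, 0, 0, 0, 0]}
{"delta_pos": [[0.18, -0.28, -0.02], [0.28, -0.57, -0.02], [0.37, -0.87, -0.02]], "spin": [0.16, 0.36, 0.56], "gripper": [0, 0, 0]}
{"delta_pos": [[-0.05, -0.3, 0.0], [-0.09, -0.61, 0.0], [-0.13, -0.92, 0.0]], "spin": [0.2, 0.4, 0.6], "gripper": [0, 0, 0]}
{"delta_pos": [[-0.18, -0.25, 0.0], [-0.36, -0.5, 0.0], [-0.36, -0.5, 0.15], [-0.36, -0.5, 0.15], [-0.36, -0.5, 0.15]], "spin": [0.2, 0.4, 0.4, 0.4, 0.4], "gripper": [0, 0, 0, 0, 0]}
[0.3616, -0.2768, 0.275, 87.13, 0.0]
```

Call:
carry_out(
  delta_pos=[
    [0.02, -0.02, -0.34],
    [0.03, -0.04, -0.68],
    [0.3, -0.23, -0.7],
    [0.57, -0.42, -0.72],
    [0.83, -0.62, -0.74],
  ],
  spin=[0, 0, 0.16, 0.32, 0.47],
  gripper=[0, 0, 0, 0, 0],
)

```text
time_s: 20.1
tcp_pos: [0.5268, -0.0926, 0.2877]
ee_rot: [[-0.921, 0.389, 0.0], [0.389, 0.921, 0.0], [-0.0, 0.0, -1.0]]
wrist_force: [0.2, 0.3, 0.1]
gripper_width: 0.201
```

Call:
carry_out(
  delta_pos=[
    [0.18, -0.28, -0.02],
    [0.28, -0.57, -0.02],
    [0.37, -0.87, -0.02],
  ],
  spin=[0.16, 0.36, 0.56],
  gripper=[0, 0, 0],
)

```text
time_s: 20.48
tcp_pos: [0.4592, -0.1587, 0.2899]
ee_rot: [[-0.667, 0.745, 0.001], [0.745, 0.667, 0.0], [-0.001, 0.001, -1.0]]
wrist_force: [0.0, 0.7, -0.4]
gripper_width: 0.201
```

Call:
carry_out(
  delta_pos=[
    [-0.05, -0.3, 0],
    [-0.09, -0.61, 0],
    [-0.13, -0.92, 0],
  ],
  spin=[0.2, 0.4, 0.6],
  gripper=[0, 0, 0],
)

```text
time_s: 20.85
tcp_pos: [0.3997, -0.2301, 0.2898]
ee_rot: [[-0.256, 0.967, 0.001], [0.967, 0.256, -0.0], [-0.0, 0.001, -1.0]]
wrist_force: [-0.6, 0.2, -0.8]
gripper_width: 0.203
```

Call:
carry_out(
  delta_pos=[
    [-0.18, -0.25, 0],
    [-0.36, -0.5, 0],
    [-0.36, -0.5, 0.15],
    [-0.36, -0.5, 0.15],
    [-0.36, -0.5, 0.15],
  ],
  spin=[0.2, 0.4, 0.4, 0.4, 0.4],
  gripper=[0, 0, 0, 0, 0],
)

```text
time_s: 21.48
tcp_pos: [0.3622, -0.2769, 0.2745]
ee_rot: [[0.049, 0.999, -0.0], [0.999, -0.049, -0.0], [-0.0, -0.0, -1.0]]
wrist_force: [-0.4, 0.0, -0.3]
gripper_width: 0.203
```

```bash
python3 - <<'E'
from h import *
from look import look
look("x",False)
s=sense(); print(s["gripper_width"])
t=np.array(s["tcp_pos"]); d=np.array(s["ee_rot"])[:,1]
foot=t+.0946*d-[0,0,.1325]; top=t-.020*d+[0,0,.0313]
side=capture("side")[:,:,::-1].copy(); topi=capture("top")[:,:,::-1].copy(); w=capture("wrist")[:,:,::-1].copy()
for n,im in(("side",side),("top",topi),("wrist",w)):
    for q in proj(n,[foot,top]): cv2.circle(im,tuple(int(k) for k in q),3,(0,255,0),1)
a=cv2.resize(side[215:335,240:380],(400,343)); b=cv2.resize(side[90:230,310:470],(400,350)); c=cv2.resize(topi[150:310,240:400],(400,343))
e=cv2.resize(w,(400,300)); e=np.vstack([e,np.zeros((43,400,3),np.uint8)])
cv2.imwrite("pics/r1.png",cv2.resize(np.vstack([np.hstack([a,c]),np.hstack([b[:343],e])]),(690,592)))
E
```

```text
21.475 [ 0.3622 -0.2769  0.2745] [-0.4  0.  -0.3]
side small0 [-0.194  0.252] 0.004 0.56
side small0 [0.   0.08] 0.016 0.51
side small0 [-0.001  0.051] 0.019 0.45
side big0 [-0.047 -0.05 ] 0.104 0.78
side big0 [0.046 0.047] 0.101 0.57
top small0 [0.002 0.076] 0.015 0.61
top small0 [-0.076  0.001] 0.018 0.47
top small0 [0.001 0.056] 0.018 0.43
top big0 [-0.046 -0.048] 0.1 0.78
0.20683112824519753
```

View pics/r1.png

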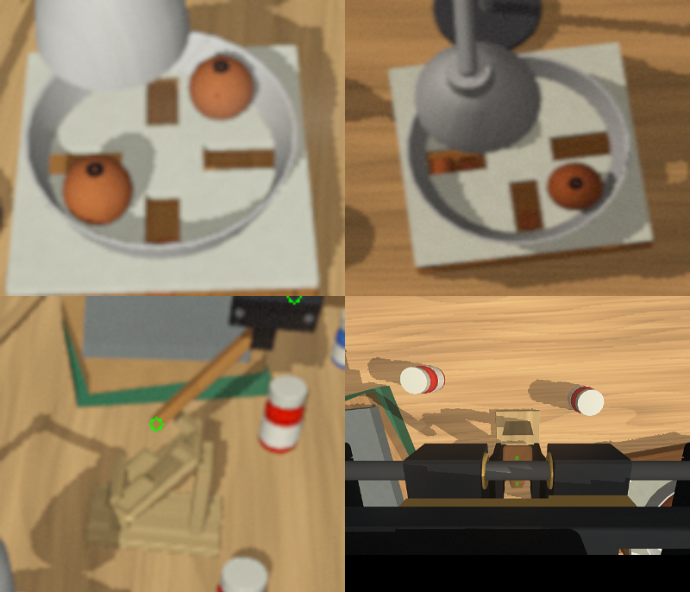

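```bash
python3 - <<'E'
from h import *
from foot import C,G
im=capture("side")[:,:,::-1].copy()
def w(g,z): return np.r_[C+[np.cos(G)*g[0]-np.sin(G)*g[1],np.sin(G)*g[0]+np.cos(G)*g[1]],z]
k=5; u,v=243,215; big=cv2.resize(im[v:v+110,u:u+140],None,fx=k,fy=k,interpolation=cv2.INTER_CUBIC)
for g in [(.045,0),(.06,0),(.075,0),(.075,-.02)]:
    p=w(g,0)
    h=cv2.convexHull(proj("side",np.r_[circ(p[0],p[1],.075,.011),circ(p[0],p[1],.095,.011)]).astype(np.float32)).reshape(-1,2)
    cv2.polylines(big,[((h-[u,v])*k).astype(int)],True,(0,255,0),1)
for z,r in((.075,.09),): cv2.polylines(big,[((proj("side",circ(*C,z,r))-[u,v])*k).astype(int)],True,(255,0,0),1)
cv2.imwrite("pics/z.png",big)
E
```

```text
(no output)
```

View pics/z.png

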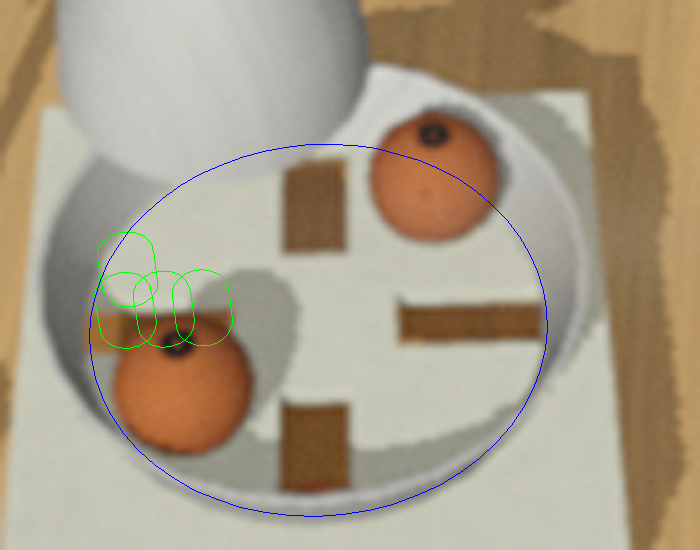

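```bash
python3 - <<'E'
from plan import plan
plan([(.3613,-.277,.2149,87.13,0,.03),(.3613,-.277,.2149,87.13,0),(.3871,-.277,.1785,87.13,0,.009)],2)
E
```

```text
1.25 s
{"delta_pos": [[-0.0, -0.0, 0.3], [-0.0, -0.0, 0.6], [-0.0, -0.0, 0.6], [0.0, 0.05, 0.67], [0.0, 0.1, 0.75], [0.01, 0.15, 0.82], [0.01, 0.2, 0.89], [0.01, 0.25, 0.96], [0.01, 0.25, 0.96], [0.01, 0.25, 0.96]], "spin": [-0.0, -0.0, -0.0, -0.0, -0.0, -0.0, -0.0, -0.0, -0.0, -0.0], "gripper": [0, 0, 0, 0, 0, 0, 0, 0, 0, 0]}
[0.3866, -0.2771, 0.179, 87.13, 0.0]
```

Call:
carry_out(
  delta_pos=[
    [0, 0, 0.3],
    [0, 0, 0.6],
    [0, 0, 0.6],
    [0, 0.05, 0.67],
    [0, 0.1, 0.75],
    [0, 0.15, 0.82],
    [0, 0.2, 0.89],
    [0, 0.25, 0.96],
    [0, 0.25, 0.96],
    [0, 0.25, 0.96],
  ],
  spin=[0, 0, 0, 0, 0, 0, 0, 0, 0, 0],
  gripper=[0, 0, 0, 0, 0, 0, 0, 0, 0, 0],
)

```text
time_s: 23.22
tcp_pos: [0.3867, -0.2786, 0.1786]
ee_rot: [[0.05, 0.999, 0.0], [0.999, -0.05, -0.0], [-0.0, 0.0, -1.0]]
wrist_force: [-0.4, -0.3, 0.4]
gripper_width: 0.201
```

Call:
carry_out(
  delta_pos=[
    [0, 0, 0.01],
    [0, 0, 0.01],
    [0, 0, 0.01],
    [0, 0, 0.01],
    [0, 0, 0.01],
    [0, 0, 0.01],
    [0, 0, 0.01],
    [0, 0, 0.01],
    [0, 0, -0.4],
    [0, 0, -0.8],
    [0, 0, -0.8],
  ],
  spin=[0, 0, 0, 0, 0, 0, 0, 0, 0, 0, 0],
  gripper=[24, 30, 60, 80, 80, 80, 80, 80, 80, 80, 80],
)

```text
time_s: 24.6
tcp_pos: [0.3884, -0.2793, 0.2619]
ee_rot: [[0.05, 0.999, 0.007], [0.999, -0.05, -0.003], [-0.003, 0.007, -1.0]]
wrist_force: [-0.2, 0.1, -1.5]
gripper_width: 0.801
```

Call:
carry_out(
  delta_pos=[
    [0, -0.4, -0.3],
    [0, -0.8, -0.3],
    [0, -0.8, -0.3],
  ],
  spin=[0, 0, 0],
  gripper=[80, 80, 80],
)

```text
time_s: 24.98
tcp_pos: [0.3044, -0.2739, 0.2882]
ee_rot: [[0.052, 0.999, -0.0], [0.999, -0.052, 0.001], [0.001, -0.0, -1.0]]
wrist_force: [0.2, -0.9, 0.0]
gripper_width: 0.797
```

```bash
python3 - <<'E'
from h import *
from look import look
look("y",False)
a0=cv2.imread("pics/side0.png"); s=capture("side")[:,:,::-1].copy(); t=capture("top")[:,:,::-1]
for c in("side","top"):
    for q in("stick","rest_foot"): print(c,q,[(np.round(d["centre"],3).tolist(),round(d["p"],2)) for d in spot_point(c,q)[:2]])
f=lambda i:cv2.resize(i[110:230,330:450],(390,290))
b=cv2.resize(s[90:350,230:460],(390,290))
cv2.imwrite("pics/fin.png",np.vstack([np.hstack([f(a0),f(s)]),np.hstack([b,cv2.resize(t,(390,290))])]))
E
```

```text
24.975 [ 0.3044 -0.2739  0.2882] [ 0.2 -0.9  0. ]
side small0 [-0.001  0.051] 0.017 0.58
side small0 [0.003 0.081] 0.017 0.49
side big0 [-0.045 -0.048] 0.104 0.85
side big0 [0.049 0.049] 0.103 0.73
side big0 [0.142 0.28 ] 0.002 0.46
top small0 [-0.075 -0.   ] 0.017 0.5
top small0 [0.004 0.054] 0.017 0.46
top small0 [0.   0.08] 0.016 0.45
top big0 [-0.048 -0.048] 0.1 0.97
side stick [([0.481, -0.281, 0.045], 0.91)]
side rest_foot [([0.481, -0.282, 0.045], 0.66), ([0.576, 0.127, 0.019], 0.3)]
top stick [([0.484, -0.284, 0.046], 0.72)]
top rest_foot [([0.48, -0.283, 0.043], 0.57), ([0.779, 0.083, 0.002], 0.22)]
```

View pics/fin.png

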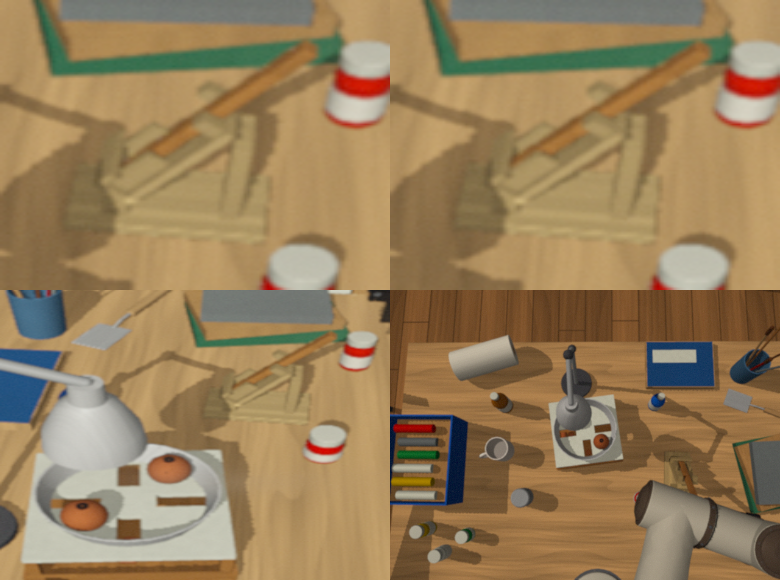

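The stick is back on its rest, looking just as it did at the start. Only the two big beads remain in the bowl, and the hand is clear of everything.

```bash
python3 -c "
from station import *
print(finish_job())"
```

```text
the job is handed in; nothing more can be done
None
```

I took the stick from its rest, pushed the five small beads one by one into the slots, put the stick back and let go. The job was handed in at about 25 s of the 72 s allowed.

- **Bowl:** the last pictures show only the two big beads in it. I found three of the small beads in the tray (heights about 17 mm). The other two went down the +x slot, where the tray is hidden from the cameras by the lamp and a big bead. I could not see those two in the tray, but the floor and slot mouth around them showed clear.
- **Stick:** its foot measured (0.481, -0.281, 0.045), the same as before to within about 4 mm. A before-and-after picture of the rest looks identical.
- **Lamp and other things:** no contact showed in the wrist force or the joint torques, and the bystanders look unmoved. While I pushed the beads into the +x slot, the arm's wrist passed above the lamp with only a few centimetres to spare by my estimate.
- **What went wrong:** the first push on one bead slipped past it, so I pushed it again from behind and it dropped through.

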